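# Show the tea infuser to the camera

## Robot

A 6-joint arm with a two-finger parallel gripper is mounted at the origin on the work surface. World frame = base frame: x ahead of the robot, y to its left, z up, the work surface at z = 0. Lengths are in m, angles in rad, forces in N, time in s.
With the tool pointing down it reaches from about 0.25 to 0.725 m from the base axis. Payload 4 kg.
Tool frame: the origin (TCP) lies midway between the tips of the shut fingers; the grasp point (between the pads) lies 19 mm behind it; z points along the fingers, y is the line along which they close (so a half turn about z gives the same grasp; the last joint's range is limited). The gripper opens to 85 mm and grips with 20 to 120 N. Pads are 22 mm wide; open, the fingers measure 114 mm over their backs; the gripper's body (76 mm by 85 mm) begins 54 mm behind the grasp point. The pads swing forward as they close: fully open they stand 13 mm farther back than shut.
Start: joints at [1.126, 0.241, 0.005, 1.335, 0, 1.571], TCP at [0.215, 0.451, 0.192] pointing down, gripper open.
Joint ranges: [-2.72, 2.72], [-1.05, 1.87], [-1.09, 1.28], [-1.99, 2.15], [-1.42, 1.44], [-3.14, 3.14]. Speed limits (rad/s): [2.79, 2.79, 3.14, 3.14, 3.14, 3.14].

## Interface

Orientations are given as a unit quaternion [x, y, z, w].
In Python, from workcell import monitor, vision, job gives the robot as it stands.
- The arm moves only by the tool move_arm, never from a script. Its argument "moves" is a list that holds one entry, the list of rows, each a list of 5 numbers: the shift along the world's x, y, z in m, then the turn about the world's z in degrees, then the opening in per cent of the stroke, from 0 (shut) to 100 (fully open). In form: [[[x, y, z, turn, gripper], ...]]. A call has 1 to 5 rows; each row is the pose to reach, as a shift and turn from the pose commanded when the call began; what a row does not reach only later rows make up. A row lasts 1/8 s, in which the tool goes at most 62.5 mm and 10.7 degrees, less where a joint would pass 70% of its speed; a pose out of reach is approached as far as the arm can. A call with a gripper value outside its range is refused whole. The fingers move at their own pace and stop on an object; the grip force is fixed at half the most. Time passes only in rows, so rows that repeat a pose let the fingers close. It gives the time, the measured TCP pose, the force, the opening and the grip force at its end, in the units of the state.
- monitor.get_obs(): the state, without advancing time (a new reading comes with each control period).
- vision.camera(name): name is "scene" or "top" or "wrist"; returns a dict with "color" (400x640x3 uint8, red, green, blue), "camera_matrix" (3x3 intrinsics, pixels), "k1" (the pictures are not rectified: a ray, as slopes to the right and down, at radius r is drawn at 1 + k1 r^2 times it, then the intrinsics apply), "eye" and "attitude" of the camera in the world; the wrist camera has in their place "hand_eye" (4x4, takes a point from camera to tool coordinates, whose origin is the TCP and whose axes are the flange's). Camera axes: x right, y up, looking along -z (the intrinsics and any distortion apply to the point x, -y, -z); pixel columns grow to the right and rows downward; lengths in m; the calibration is good to about 2 mm. A picture is of the moment at which its call begins: read the wrist's pose just before it. There is no depth.
- job.job_done(): hands the job in; it is judged then, once.
The state is a dict: "clock": time; "joint_pos": joint angles; "joint_vel": joint speeds; "tau": joint torques, N m; "eef_pos": TCP position; "tool_rot": TCP orientation; "ft_force": force on the tool from outside, world axes, zero at the start; "ft_torque": the same for the moment, N m; "grip_width": finger opening in m; "grasp_force": force on a finger pad.
Only numpy, scipy, OpenCV 4.12 (cv2) and the standard library are available. Lean on these libraries where they do the work, as an engineer would, in place of code of your own. Each camera call takes 0.05 s, during which the arm holds its last target. There are 200 camera calls.

## Task

First slide the saucer over the table, without lifting it, to the middle of the cork sheet in front of the camera, where it will catch leaf crumbs. Then lift the tea infuser out of the mug by its handle and show it to the camera: hold it still over the middle of the cork sheet, its basket level with the lens, tipped 30 degrees from upright so that its mesh bottom swings towards the lens. Finish while still holding it there; leave the mug standing where it is and do not disturb the other things on the table.

Things in the scene. Friction and masses are not known exactly. Their poses are not given: they have to be found in the camera images.
- saucer: Round white ceramic saucer, 120 mm across the rim, 22 mm high; the foot is 68 mm across, the wall flares outwards from 6 mm height up to the rim, wall 4 mm thick. About 0.2 kg, loose on the table. Origin: centre of its underside, z up. It slides; two fingers spread about 60 mm apart, low (tips about 10 mm above the table) against the rim, push it steadily.
- mug: Straight white ceramic mug, loose, about 0.38 kg, 80 mm outside diameter, 90 mm high, wall 4 mm, with a side handle towards its own +y reaching about 30 mm beyond the wall. Origin: centre of its underside, z up. The infuser sits in its mouth.
- infuser: Steel tea infuser, 0.11 kg, standing in the mug: mesh basket 56 mm across (8 mm play in the mug), flange 86 mm across resting on the mug's rim, and an upright flat handle tab 26 mm wide (own x), 14 mm thick (own y); pinch it across own y from above. Origin: centre of the basket's bottom, 25 mm above the table at the start; z up: basket 0-65, flange 65-70, tab 70-114 mm.
- basket_mid (a point): Centre of the infuser's basket, on its axis 32.5 mm above its bottom.
- camera: Compact black camera on a column and a wooden foot, fixed to the table, 189 mm high over all and 110 mm wide. Origin: on the table near the front edge of the foot. The lens (48 mm diameter) looks along the camera's own -x, its centre 150 mm above the table, its front 12 mm ahead of the origin in -x; own y to the side, z up.
- spot (a point): Middle of the cork sheet, on the table 160 mm in front of the lens. The sheet is 150 mm square, paper thin and flush: no obstacle. Axes as the camera's (+x points to the camera).
- show (a point): Where the middle of the basket is to be held: 150 mm above the middle of the cork sheet, level with the lens. Its z axis is the direction the infuser's z axis (bottom to handle) is to have: 30 degrees from vertical, leaning away from the camera (the bottom towards it). Turn about that axis does not matter.
- jar: Bystander: white storage jar with wooden lid, 72 mm in diameter, 110 mm high. Origin: centre of its underside.
- mill: Bystander: dark wooden pepper mill, 56 mm in diameter, 152 mm high. Origin: centre of its underside.
- spoon: Bystander: teaspoon about 150 mm long lying flat near the robot. Origin within its length, on the table.
Things that resemble listed ones, but are neither listed nor needed, are in the scene too. Leave any orange look-alike of the mug alone.

How it is judged:
On the way, in this order (a step that is already met when the one before it is completed fails the run):
1. the saucer lies still in the middle of the cork sheet, the infuser still in the mug (horizontal distance between saucer and spot below 0.025 m and height (world z) of saucer below 0.008 m and angle between saucer's own z axis and vertical below 0.1 rad and linear speed of saucer below 0.02 m/s and z of infuser in the frame of mug below 0.04 m), for 0.2 s.
2. the infuser is lifted clear of the mug by the fingers (z of infuser in the frame of mug above 0.095 m and contact force between the fingers and infuser above 0.5 N and contact force between infuser and mug below 0.1 N), for 0.1 s.
At the end, for the whole second after the job is handed in: Infuser held still in the fingers, clear of all else: basket middle within 25 mm sideways and 20 mm in height of the show point, axis within 11 degrees of the wanted tip. Saucer flat, centre within 25 mm of the cork sheet's middle. Mug upright within 40 mm of its start (horizontal distance between saucer and spot below 0.025 m and height (world z) of saucer below 0.008 m and angle between saucer's own z axis and vertical below 0.1 rad and distance of mug from where it was at the start of the episode below 0.04 m and angle between mug's own z axis and vertical below 0.15 rad and horizontal distance between basket_mid and show below 0.025 m and height (world z) of basket_mid between 0.13 and 0.17 m and angle between the z axis of infuser and the z axis of show, either way round below 0.2 rad and angle between infuser's own z axis and vertical below 0.8 rad and contact force between the fingers and infuser above 0.5 N and contact force between infuser and mug below 0.1 N and contact force between infuser and saucer below 0.1 N and contact force between infuser and camera below 0.1 N and linear speed of infuser below 0.03 m/s and angular speed of infuser below 0.2 rad/s); the arm keeps its last pose, push and grip.
It fails at once if the saucer is lifted off the table (20 mm) or tipped (0.3 rad) (height (world z) of saucer above 0.02 m or angle between saucer's own z axis and vertical above 0.3 rad).
It fails at once if the mug is tipped (0.4 rad), carried off or pushed away (40 mm) (angle between mug's own z axis and vertical above 0.4 rad or distance of mug from where it was at the start of the episode above 0.04 m).
It fails at once if the jar, the mill or the spoon is moved by 30 mm (distance of any of jar, mill, spoon from where it was at the start of the episode above 0.03 m).
It also fails if it takes over 61 s, if anything falls off the work surface, if the arm or the gripper's body presses on something with over 40 N, if the wrist force passes 120 N, or if a joint passes its speed limit or range.

## Working session

There is one attempt and no reset: what is moved stays moved. The work goes in short steps, Python scripts to look and compute and a tool call to move; the robot and the scene stay as the last step left them, time stands still between calls to the robot, and variables do not carry over. Pictures are saved under pics/ and viewed, at most 10 in all, crops included, and the job is handed in when it is done.

Besides the shell and the picture viewer there is one more tool, called by a JSON object that holds its "name" and its "arguments", one argument or row to a line. move_arm: Moves the arm, as the interface text tells. Its arguments: {"type":"object","properties":{"moves":{"type":"array","items":{"type":"array","items":{"type":"array","items":{"type":"number"}}}}},"required":["moves"]}

```bash
ls; mkdir -p pics; python3 - <<'E'
from workcell import monitor, vision
import cv2,numpy as np
print({k:np.round(v,3).tolist() for k,v in monitor.get_obs().items()})
for n in("scene","top"):
    c=vision.camera(n); cv2.imwrite(f"pics/{n}0.png",c["color"][:,:,::-1]); print(n,c["camera_matrix"],c["k1"],c["eye"],c["attitude"])
E
```

```text
pics
{'clock': 0.0, 'joint_pos': [1.126, 0.241, 0.004, 1.335, -0.0, 1.571], 'joint_vel': [-0.001, 0.001, 0.001, 0.001, -0.001, -0.001], 'tau': [-0.001, -37.232, 25.241, 0.017, -0.0, 0.0], 'eef_pos': [0.215, 0.451, 0.191], 'tool_rot': [0.221, 0.975, -0.001, -0.0], 'ft_force': [0.023, 0.015, -0.705], 'ft_torque': [0.0, 0.027, 0.04], 'grasp_force': 0.0, 'grip_width': 0.085}
scene [[473.79309226   0.         314.43849254]
 [  0.         473.79309226 201.73894796]
 [  0.           0.           1.        ]] -0.12187300688192743 [1.28078775 0.61169195 1.05453746] [0.1541905  0.3622226  0.84730415 0.35650492]
top [[392.68136168   0.         317.15445827]
 [  0.         392.68136168 200.35000311]
 [  0.           0.           1.        ]] 0.02462774195031726 [ 0.34170828 -0.05972146  1.32124685] [ 0.06303778 -0.0742895  -0.70263126  0.7048522 ]
```

View pics/scene0.png

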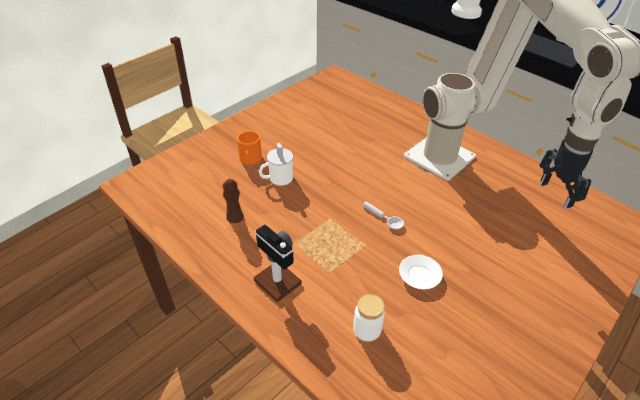

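View pics/top0.png

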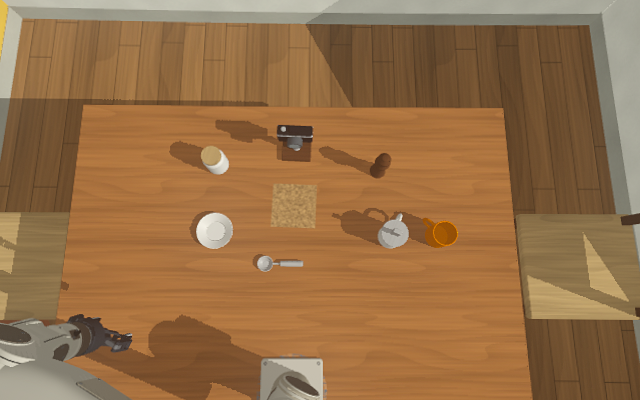

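```bash
cat > h.py <<'E'
import numpy as np, cv2
from scipy.spatial.transform import Rotation as R
from workcell import monitor, vision
def cam(n):
    o=monitor.get_obs(); c=vision.camera(n)
    if n=="wrist":
        T=np.eye(4);T[:3,:3]=R.from_quat(o["tool_rot"]).as_matrix();T[:3,3]=o["eef_pos"]
        T=T@np.array(c["hand_eye"])
        c["R"],c["e"]=T[:3,:3],T[:3,3]
    else: c["R"],c["e"]=R.from_quat(c["attitude"]).as_matrix(),np.array(c["eye"])
    return c
def dist(c): return np.array([c["k1"],0,0,0.])
def unproj(c,px,z):
    px=np.array(px,float).reshape(-1,1,2)
    s=cv2.undistortPoints(px,np.array(c["camera_matrix"]),dist(c)).reshape(-1,2)
    d=np.c_[s[:,0],-s[:,1],-np.ones(len(s))]@c["R"].T
    return c["e"]+d*((np.asarray(z)-c["e"][2])/d[:,2])[:,None]
def proj(c,P):
    q=(np.array(P,float).reshape(-1,3)-c["e"])@c["R"]
    q=q*[1,-1,-1]
    return cv2.projectPoints(q,np.zeros(3),np.zeros(3),np.array(c["camera_matrix"]),dist(c))[0].reshape(-1,2)
E
python3 - <<'E'
from h import *
c=cam("top"); im=c["color"][:,:,::-1]
cv2.imwrite("pics/t1.png",cv2.resize(im[112:284,190:456],None,fx=3,fy=3,interpolation=cv2.INTER_CUBIC))
hsv=cv2.cvtColor(im.copy(),cv2.COLOR_BGR2HSV); 
names=["saucer","sheet","lens?","mug","jarlid","mill top","spoon bowl","spoon end"]
px=[(215,231),(294,206),(294,144),(393,235),(211,157),(384,160),(265,264),(303,264)]
for n,p,z in zip(names,px,[.02,0,.15,.09,.11,.15,0,0]): print(n,unproj(c,[p],[z]).round(3))
E
```

```text
saucer [[0.493 0.257 0.02 ]]
sheet [[ 0.582 -0.002  0.   ]]
lens? [[ 0.752 -0.006  0.15 ]]
mug [[ 0.474 -0.318  0.09 ]]
jarlid [[0.72 0.26 0.11]]
mill top [[ 0.701 -0.286  0.15 ]]
spoon bowl [[0.386 0.092 0.   ]]
spoon end [[ 0.386 -0.034  0.   ]]
```

View pics/t1.png

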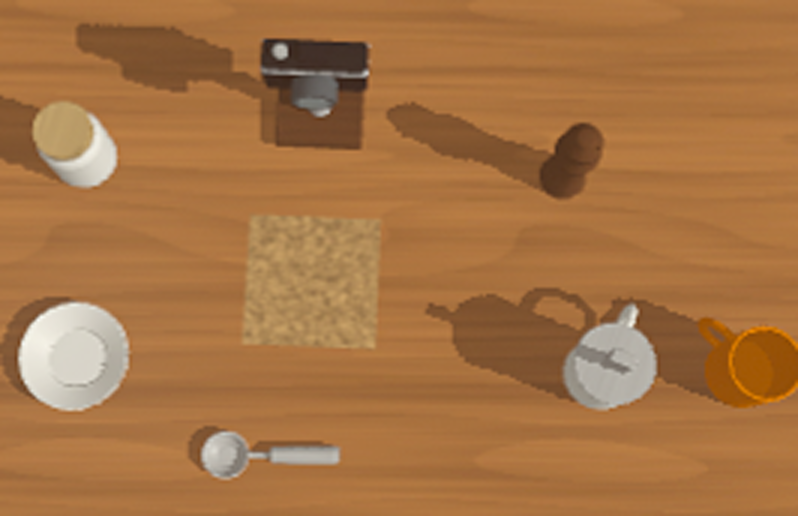

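```bash
python3 - <<'E'
from h import *
c=cam("top")
f=lambda p:(np.array(p,float)+.5)/3-.5+[190,112]
def u(ps,z): return unproj(c,f(ps),np.full(len(ps),z))
s=u([(250,214),(382,218),(376,348),(242,344)],0); print(s.round(3),s.mean(0).round(4))
print(u([(74,356)],.022).round(4),u([(78,357)],.004).round(4))
print("cam body front corners",u([(262,88),(366,92)],.18).round(3),"lens",u([(314,112)],.15).round(3),"foot",u([(277,148),(361,150)],.015).round(3))
print("mug flange",u([(614,363)],.093).round(3), "handle",u([(629,310)],.07).round(3))
E
```

```text
[[ 0.662  0.072  0.   ]
 [ 0.659 -0.08   0.   ]
 [ 0.508 -0.073  0.   ]
 [ 0.512  0.077  0.   ]] [ 0.5851 -0.0011  0.    ]
[[0.4952 0.2592 0.022 ]] [[0.4962 0.2591 0.004 ]]
cam body front corners [[ 0.75   0.045  0.18 ]
 [ 0.747 -0.061  0.18 ]] lens [[ 0.735 -0.007  0.15 ]] foot [[ 0.737  0.041  0.015]
 [ 0.735 -0.055  0.015]]
mug flange [[ 0.481 -0.322  0.093]] handle [[ 0.541 -0.345  0.07 ]]
```

{"name": "move_arm", "arguments": {
  "moves": [
    [[0.03, -0.01, 0, -10, 85], [0.09, -0.04, 0, -20, 70], [0.15, -0.07, 0, -30, 70], [0.2, -0.09, -0.03, -40, 70], [0.243, -0.1, -0.08, -46, 70]]
  ]
}}

```text
clock: 0.82
eef_pos: [0.4544, 0.353, 0.1206]
tool_rot: [0.586, 0.81, 0.003, 0.001]
ft_force: [0.4, 0.5, 0.1]
grip_width: 0.0596
grasp_force: 0.0
```

{"name": "move_arm", "arguments": {
  "moves": [
    [[0.009, 0.001, -0.05, 0.7, 70], [0.009, 0.001, -0.09, 0.7, 70], [0.009, 0.001, -0.112, 0.7, 70], [0.009, 0.001, -0.112, 0.7, 70]]
  ]
}}

```text
clock: 1.32
eef_pos: [0.458, 0.3526, 0.0051]
tool_rot: [0.579, 0.815, -0.003, -0.001]
ft_force: [0.2, 0.1, -0.5]
grip_width: 0.0597
grasp_force: 0.0
```

```bash
python3 - <<'E'
from h import *
c=cam("scene"); im=c["color"][:,:,::-1]
print(monitor.get_obs()["eef_pos"])
cv2.imwrite("pics/s1.png",cv2.resize(im[150:350,200:500],None,fx=2.6,fy=2.6,interpolation=cv2.INTER_CUBIC))
E
```

```text
[0.45926058 0.35368536 0.00687427]
```

View pics/s1.png

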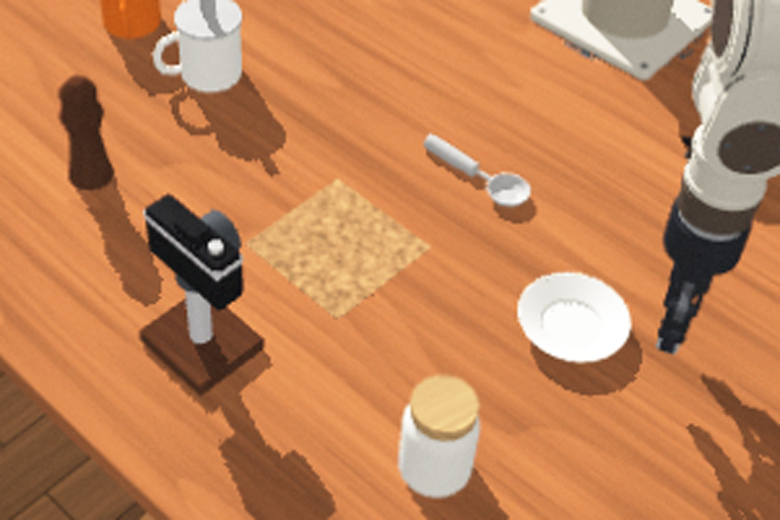

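{"name": "move_arm", "arguments": {
  "moves": [
    [[0.004, 0, 0, 0, 70], [0.0121, -0.0236, 0, 0, 70], [0.0203, -0.0473, 0, 0, 70], [0.0284, -0.0709, 0, 0, 70], [0.0366, -0.0946, 0, 0, 70]]
  ]
}}

```text
clock: 2.0
eef_pos: [0.4983, 0.2597, 0.0096]
tool_rot: [0.579, 0.815, 0.002, 0.001]
ft_force: [-0.2, 0.1, -0.6]
grip_width: 0.0598
grasp_force: 0.0
```

{"name": "move_arm", "arguments": {
  "moves": [
    [[0.008, -0.0245, -0.001, 0, 70], [0.016, -0.049, -0.002, 0, 70], [0.024, -0.0735, -0.002, 0, 70], [0.032, -0.098, -0.002, 0, 70], [0.04, -0.122, -0.002, 0, 70]]
  ]
}}

```text
clock: 2.62
eef_pos: [0.5385, 0.1372, 0.0076]
tool_rot: [0.579, 0.815, 0.001, 0.001]
ft_force: [0.8, 0.3, -0.2]
grip_width: 0.06
grasp_force: 0.0
```

```bash
cat > sauc.py <<'E'
from h import *
def saucer(c,lo=(175,120)):
    im=c["color"][:,:,::-1].copy(); h=cv2.cvtColor(im,cv2.COLOR_BGR2HSV)
    m=((h[...,1]<45)&(h[...,2]>150)).astype(np.uint8)
    n,l,st,ce=cv2.connectedComponentsWithStats(m)
    out=[(st[i,4],st[i,:4].tolist(),unproj(c,[ce[i]],[.018]).round(4).tolist()[0][:2]) for i in range(1,n) if st[i,4]>60]
    return out
E
python3 - <<'E'
from sauc import *
print(monitor.get_obs()["eef_pos"].round(4) if hasattr(monitor.get_obs()["eef_pos"],'round') else monitor.get_obs()["eef_pos"])
for o in saucer(cam("top")): print(o)
E
```

```text
[0.5385 0.1372 0.0076]
(np.int32(16678), [0, 0, 640, 214], [1.2192, -0.2706])
(np.int32(230), [204, 151, 25, 23], [0.7209, 0.2541])
(np.int32(13272), [181, 167, 102, 233], [0.2621, 0.2006])
(np.int32(589), [379, 214, 30, 34], [0.4881, -0.338])
(np.int32(116), [634, 224, 6, 35], [0.4821, -1.1422])
(np.int32(119), [259, 256, 12, 15], [0.3914, 0.0946])
(np.int32(91), [280, 261, 23, 5], [0.3875, 0.0038])
(np.int32(1239), [155, 337, 33, 63], [0.0499, 0.3734])
(np.int32(919), [133, 354, 26, 46], [0.0399, 0.4483])
(np.int32(850), [281, 359, 42, 41], [0.0572, -0.051])
```

```bash
python3 - <<'E'
from sauc import *
c=cam("scene")
for o in saucer(c):
    if o[1][0]>240 and o[1][1]>150: print(o)
cv2.imwrite("pics/s2.png",cv2.resize(c["color"][150:350,200:500,::-1],None,fx=2.6,fy=2.6,interpolation=cv2.INTER_CUBIC))
E
```

```text
(np.int32(97), [390, 217, 14, 12], [0.3935, 0.102])
(np.int32(1132), [400, 255, 43, 34], [0.4948, 0.2601])
(np.int32(147), [272, 263, 9, 19], [0.7747, -0.0251])
(np.int32(620), [354, 306, 30, 35], [0.7321, 0.2655])
```

View pics/s2.png

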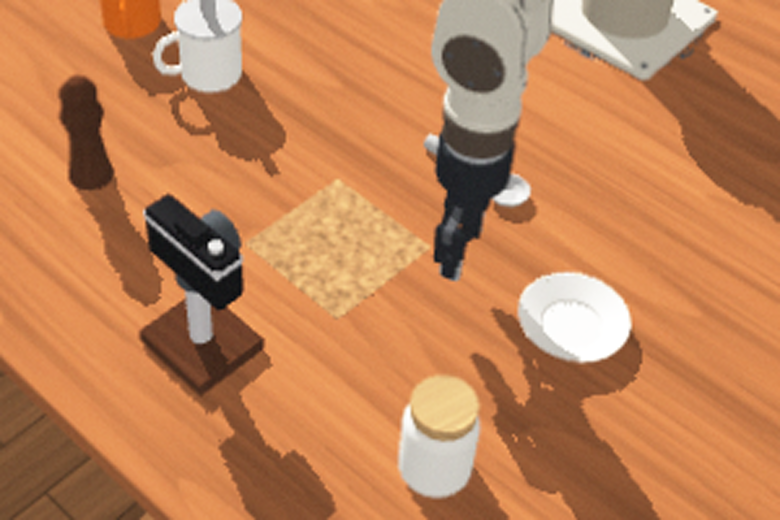

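```bash
python3 - <<'E'
from sauc import *
c=cam("scene");o=monitor.get_obs()
print(o["eef_pos"],o["clock"],proj(c,[o["eef_pos"]]),proj(c,np.add(o["eef_pos"],[0,0,.03])))
y=R.from_quat(o["tool_rot"]).as_matrix()[:,1]
for s in(-1,1):
  for z in(0,.03,.06):
    print(s,z,((proj(c,[o["eef_pos"]+s*y*.037+[0,0,z]])-[200,150])*2.6).round(0))
E
cat > /dev/null
```

```text
[0.53826673 0.13703401 0.0072502 ] 2.775 [[375.9117236  258.78968553]] [[376.92395988 251.97355828]]
-1 0 [[469. 260.]]
-1 0.03 [[471. 242.]]
-1 0.06 [[474. 224.]]
1 0 [[446. 307.]]
1 0.03 [[448. 289.]]
1 0.06 [[451. 271.]]
```

```bash
python3 - <<'E'
from sauc import *
c=cam("scene")
def t(p,yaw,h):
  y=np.array([np.cos(yaw),np.sin(yaw),0])
  for z in (0,.013,.03,.05):
    print(z,*[proj(c,[np.array(p)+s*y*h+[0,0,z]])[0].round(0) for s in(-1,1)])
print("start");t([.215,.451,.191],np.radians(64.5),.05)
print("s1");t([.459,.3537,.0069],np.radians(19),.037)
im=cv2.imread("pics/scene0.png")[130:230,500:640]
a=c["color"][180:280,320:440,::-1]
cv2.imwrite("pics/z.png",np.hstack([cv2.resize(im,(560,400)),]))
cv2.imwrite("pics/z.png",np.hstack([cv2.resize(im,(420,300),interpolation=2),cv2.resize(a,(360,300),interpolation=2)]))
E
```

```text
start
0 [536. 198.] [560. 223.]
0.013 [538. 195.] [562. 219.]
0.03 [540. 190.] [564. 215.]
0.05 [542. 185.] [567. 209.]
s1
0 [458. 275.] [452. 295.]
0.013 [459. 273.] [453. 292.]
0.03 [461. 269.] [454. 289.]
0.05 [462. 264.] [456. 284.]
```

View pics/z.png

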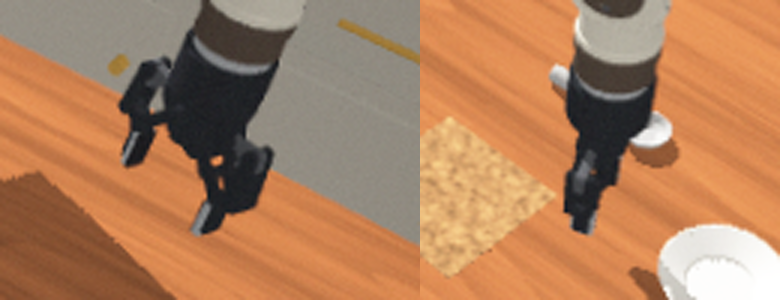

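{"name": "move_arm", "arguments": {
  "moves": [
    [[-0.018, 0.05, 0.03, 0, 70], [-0.036, 0.1, 0.03, 0, 70], [-0.055, 0.16, 0.03, 0, 70], [-0.075, 0.217, 0.03, 0, 70], [-0.075, 0.217, 0, 0, 70]]
  ]
}}

```text
clock: 3.45
eef_pos: [0.4618, 0.3626, 0.0087]
tool_rot: [0.576, 0.818, 0.005, 0.001]
ft_force: [-1.0, -0.8, -0.3]
grip_width: 0.0596
grasp_force: 0.0
```

{"name": "move_arm", "arguments": {
  "moves": [
    [[0, 0, -0.01, 0, 70], [0, 0, -0.02, 0, 70], [0, 0, -0.025, 0, 70], [0, 0, -0.025, 0, 70]]
  ]
}}

```text
clock: 3.95
eef_pos: [0.4619, 0.354, -0.0193]
tool_rot: [0.58, 0.815, -0.0, -0.0]
ft_force: [-0.6, -0.7, -1.0]
grip_width: 0.0598
grasp_force: 0.0
```

{"name": "move_arm", "arguments": {
  "moves": [
    [[0, 0, -0.005, 0, 70], [0, 0, -0.01, 0, 70], [0, 0, -0.01, 0, 70]]
  ]
}}

```text
clock: 4.32
eef_pos: [0.4611, 0.3542, -0.0299]
tool_rot: [0.579, 0.815, -0.0, -0.0]
ft_force: [-0.2, -0.6, -0.7]
grip_width: 0.0595
grasp_force: 0.0
```

{"name": "move_arm", "arguments": {
  "moves": [
    [[0, 0, -0.003, 0, 70], [0, 0, -0.006, 0, 70], [0, 0, -0.006, 0, 70]]
  ]
}}

```text
clock: 4.7
eef_pos: [0.4612, 0.3544, -0.0358]
tool_rot: [0.579, 0.815, -0.0, -0.0]
ft_force: [0.3, -0.3, 0.0]
grip_width: 0.06
grasp_force: 0.0
```

{"name": "move_arm", "arguments": {
  "moves": [
    [[0, 0, -0.003, 0, 70], [0, 0, -0.003, 0, 70]]
  ]
}}

```text
clock: 4.95
eef_pos: [0.4612, 0.3545, -0.0387]
tool_rot: [0.579, 0.815, -0.0, -0.0]
ft_force: [0.7, -0.8, 0.5]
grip_width: 0.0596
grasp_force: 0.0
```

{"name": "move_arm", "arguments": {
  "moves": [
    [[0, 0, -0.003, 0, 70], [0, 0, -0.003, 0, 70]]
  ]
}}

```text
clock: 5.2
eef_pos: [0.4613, 0.3544, -0.0417]
tool_rot: [0.579, 0.815, -0.0, -0.0]
ft_force: [0.0, -0.3, 0.0]
grip_width: 0.0597
grasp_force: 0.0
```

{"name": "move_arm", "arguments": {
  "moves": [
    [[0, 0, -0.003, 0, 70], [0, 0, -0.003, 0, 70]]
  ]
}}

```text
clock: 5.45
eef_pos: [0.4615, 0.3547, -0.0445]
tool_rot: [0.579, 0.815, 0.0, 0.0]
ft_force: [-0.1, 0.2, 0.1]
grip_width: 0.0598
grasp_force: 0.0
```

{"name": "move_arm", "arguments": {
  "moves": [
    [[0, 0, -0.003, 0, 70], [0, 0, -0.003, 0, 70]]
  ]
}}

```text
clock: 5.7
eef_pos: [0.4616, 0.3547, -0.0446]
tool_rot: [0.579, 0.815, 0.001, 0.0]
ft_force: [-4.1, -4.6, 18.1]
grip_width: 0.0601
grasp_force: 8.6
```

{"name": "move_arm", "arguments": {
  "moves": [
    [[0, 0, -0.003, 0, 70], [0, 0, -0.003, 0, 70]]
  ]
}}

```text
clock: 5.95
eef_pos: [0.4617, 0.3548, -0.0447]
tool_rot: [0.579, 0.815, 0.001, 0.0]
ft_force: [-8.0, -8.4, 34.4]
grip_width: 0.0601
grasp_force: 17.4
```

{"name": "move_arm", "arguments": {
  "moves": [
    [[0.002, 0, 0.016, 0, 70], [0.01, -0.025, 0.016, 0, 70], [0.018, -0.05, 0.016, 0, 70], [0.026, -0.075, 0.016, 0, 70], [0.035, -0.1, 0.016, 0, 70]]
  ]
}}

```text
clock: 6.58
eef_pos: [0.4968, 0.2548, -0.0342]
tool_rot: [0.579, 0.815, 0.001, -0.0]
ft_force: [-1.9, 1.7, 1.1]
grip_width: 0.0599
grasp_force: 0.9
```

{"name": "move_arm", "arguments": {
  "moves": [
    [[0.008, -0.023, 0, 0, 70], [0.016, -0.046, 0, 0, 70], [0.024, -0.069, 0, 0, 70], [0.032, -0.092, 0, 0, 70], [0.04, -0.115, 0, 0, 70]]
  ]
}}

```text
clock: 7.2
eef_pos: [0.5368, 0.1397, -0.0343]
tool_rot: [0.579, 0.815, 0.001, -0.0]
ft_force: [-0.9, 2.1, 1.8]
grip_width: 0.0599
grasp_force: 1.0
```

```bash
python3 - <<'E'
from sauc import *
c=cam("scene")
for o in saucer(c):
    if o[1][0]>240 and o[1][1]>150: print(o)
cv2.imwrite("pics/s3.png",cv2.resize(c["color"][150:350,200:500,::-1],None,fx=2.6,fy=2.6,interpolation=cv2.INTER_CUBIC))
E
```

```text
(np.int32(860), [338, 234, 34, 31], [0.5584, 0.0744])
(np.int32(147), [272, 263, 9, 19], [0.7747, -0.0251])
(np.int32(620), [354, 306, 30, 35], [0.7321, 0.2655])
```

View pics/s3.png

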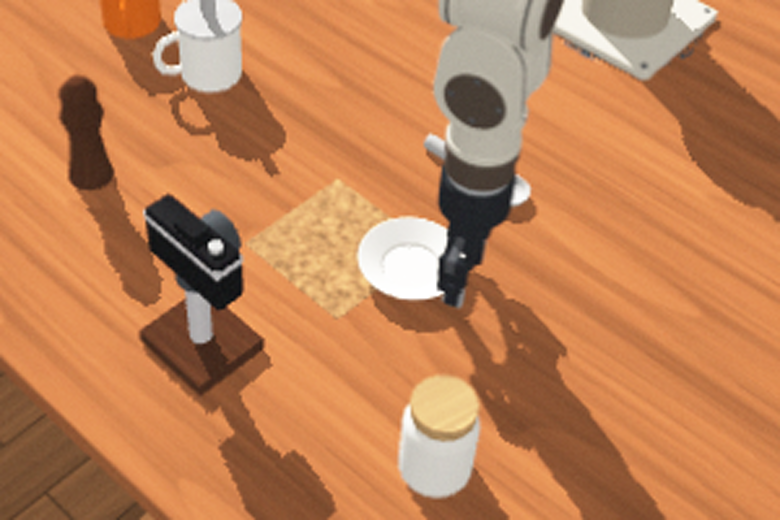

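```bash
cat >> sauc.py <<'E'
from scipy.optimize import least_squares
def rim(c,obs): # obs: min u, min v, max v
    a=np.linspace(0,2*np.pi,181)
    def f(p):
        q=proj(c,np.c_[p[0]+.06*np.cos(a),p[1]+.06*np.sin(a),np.full(181,.022)])
        return np.array([q[:,0].min(),q[:,1].min(),q[:,1].max()])-obs
    s=least_squares(f,[.56,.07]); return s.x.round(4),s.fun.round(2)
E
python3 - <<'E'
from sauc import *
c=cam("scene")
print(rim(c,[337.7,233.5,265]))
E
```

```text
(array([0.5544, 0.0845]), array([ 0.  , -0.18,  0.16]))
```

{"name": "move_arm", "arguments": {
  "moves": [
    [[0.008, -0.022, 0, 0, 70], [0.015, -0.042, 0, 0, 70], [0.022, -0.062, 0, 0, 70], [0.027, -0.076, 0, 0, 70], [0.03, -0.085, 0, 0, 70]]
  ]
}}

```text
clock: 7.92
eef_pos: [0.5666, 0.0541, -0.0345]
tool_rot: [0.579, 0.815, 0.0, -0.0]
ft_force: [-0.2, 0.4, -0.7]
grip_width: 0.0596
grasp_force: 0.5
```

{"name": "move_arm", "arguments": {
  "moves": [
    [[0, 0, 0, 0, 70], [-0.007, 0.02, 0, 0, 70], [-0.014, 0.04, 0, 0, 70], [-0.014, 0.04, 0.06, 0, 70], [-0.014, 0.04, 0.12, 0, 70]]
  ]
}}

```text
clock: 8.55
eef_pos: [0.5505, 0.0969, 0.086]
tool_rot: [0.578, 0.816, -0.001, -0.001]
ft_force: [0.9, 0.2, 0.2]
grip_width: 0.0597
grasp_force: 0.0
```

```bash
python3 - <<'E'
from sauc import *
c=cam("scene")
for o in saucer(c):
    if o[1][0]>240 and o[1][1]>150 and o[0]>700:
        b=o[1]; print(o, rim(c,[b[0]-.3,b[1]-.3,b[1]+b[3]-.5]))
cv2.imwrite("pics/s4.png",cv2.resize(c["color"][150:350,200:500,::-1],None,fx=2.6,fy=2.6,interpolation=cv2.INTER_CUBIC))
E
```

```text
(np.int32(977), [308, 224, 41, 31], [0.5845, -0.0068]) (array([ 0.587 , -0.0044]), array([-0.  ,  0.09, -0.08]))
```

{"name": "move_arm", "arguments": {
  "moves": [
    [[0, -0.03, 0.05, 0, 100], [-0.01, -0.08, 0.09, -9, 100], [-0.02, -0.14, 0.13, -18, 100], [-0.03, -0.2, 0.16, -27, 100], [-0.04, -0.26, 0.16, -35, 100]]
  ]
}}

```text
clock: 9.22
eef_pos: [0.516, -0.1508, 0.2466]
tool_rot: [0.798, 0.603, 0.002, 0.002]
ft_force: [0.6, -0.2, -0.3]
grip_width: 0.0859
grasp_force: 0.0
```

{"name": "move_arm", "arguments": {
  "moves": [
    [[-0.01, -0.06, 0, 0, 100], [-0.02, -0.11, 0, 0, 100], [-0.03, -0.15, 0, 0, 100], [-0.03, -0.157, 0, 0, 100], [-0.03, -0.157, 0, 0, 100]]
  ]
}}

```text
clock: 9.85
eef_pos: [0.4853, -0.3069, 0.2437]
tool_rot: [0.797, 0.604, 0.0, -0.0]
ft_force: [-0.0, -1.1, -0.0]
grip_width: 0.0857
grasp_force: 0.0
```

```bash
python3 - <<'E'
from sauc import *
o=monitor.get_obs();print(o["joint_pos"],o["eef_pos"],o["tool_rot"])
c=cam("wrist");print(c["hand_eye"],c["camera_matrix"],c["k1"],c["e"],c["R"])
np.savez("w1.npz",color=c["color"],R=c["R"],e=c["e"],K=c["camera_matrix"],k1=c["k1"])
cv2.imwrite("pics/w1.png",c["color"][:,:,::-1])
E
```

```text
[-5.64255201e-01  3.80343949e-01  3.32896040e-01  1.52403679e+00
  5.94645201e-04  1.28127574e+00] [ 0.48527159 -0.30688364  0.24367432] [ 7.97273934e-01  6.03617485e-01  1.57651067e-04 -4.26627454e-04]
[[-6.75352578e-05  9.66117070e-01  2.58104247e-01  6.59021143e-02]
 [ 9.99999968e-01  1.28327895e-04 -2.18688824e-04  7.32672956e-04]
 [-2.44400980e-04  2.58104224e-01 -9.66117048e-01 -1.81785832e-01]
 [ 0.00000000e+00  0.00000000e+00  0.00000000e+00  1.00000000e+00]] [[314.3654624    0.         323.29350422]
 [  0.         314.3654624  203.02362704]
 [  0.           0.           1.        ]] -0.05467750562031009 [ 0.50390342 -0.24381009  0.42551023] [[ 9.62478819e-01  2.62155117e-01  7.00658062e-02]
 [-2.71356707e-01  9.30074517e-01  2.47642749e-01]
 [-2.45606881e-04 -2.57363727e-01  9.66314572e-01]]
```

View pics/w1.png

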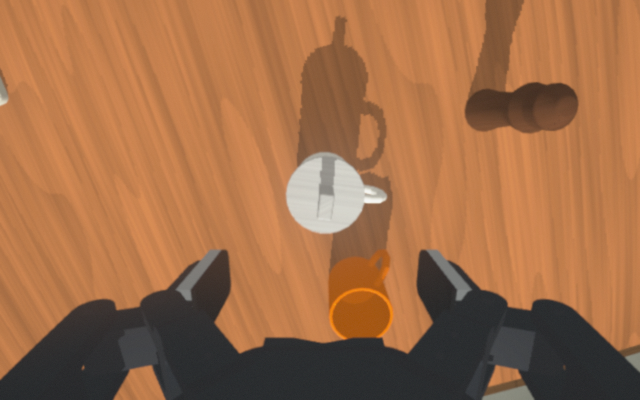

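{"name": "move_arm", "arguments": {
  "moves": [
    [[0, 0, 0, 0, 0], [0, 0, 0, 0, 0], [0, 0, 0, 0, 0], [0, 0, 0, 0, 0], [0, 0, 0, 0, 0]]
  ]
}}

```text
clock: 10.52
eef_pos: [0.4848, -0.3081, 0.244]
tool_rot: [0.797, 0.603, -0.0, 0.0]
ft_force: [-0.1, -0.9, -0.7]
grip_width: 0.0
grasp_force: 0.0
```

```bash
python3 - <<'E'
from sauc import *
d=np.load("w1.npz"); c0=dict(color=d["color"],R=d["R"],e=d["e"],camera_matrix=d["K"],k1=float(d["k1"]))
a=np.linspace(0,2*np.pi,181)
def circ(p,z=.095): return proj(c0,np.c_[p[0]+.043*np.cos(a),p[1]+.043*np.sin(a),np.full(181,z)])
obs=[286,366,233.5]
f=lambda p:(lambda q:np.array([q[:,0].min(),q[:,0].max(),q[:,1].max()])-obs)(circ(p))
s=least_squares(f,[.48,-.32]);print("flange",s.x,s.fun)
f3=lambda p:(lambda q:np.array([q[:,0].min(),q[:,0].max(),q[:,1].max()])-obs)(circ(p[:2],p[2]))
s3=least_squares(f3,[.48,-.32,.095]);print("with z free",s3.x)
for yaw in (70,74,78):
  y=np.radians(yaw);ex=np.array([np.cos(y),np.sin(y),0]);ey=np.array([-np.sin(y),np.cos(y),0])
  for z in(.139,.095): print(yaw,z,proj(c0,[np.r_[s.x,z]+sx*.013*ex+sy*.007*ey for sx,sy in((-1,-1),(-1,1),(1,1),(1,-1))]).round(0).tolist())
# tips
c=cam("wrist");g=c["color"].astype(int).max(2)
print("width",monitor.get_obs()["grip_width"])
np.save("wclosed.npy",c["color"])
cols=[np.where(g[:,x]<90)[0].min() if (g[:,x]<90).any() else None for x in range(290,360,5)];print(cols)
t=lambda z:proj(c,[ (lambda T:monitor.get_obs()["eef_pos"]+T@[0,0,-z])(R.from_quat(monitor.get_obs()["tool_rot"]).as_matrix())])
for z in (0,.019,.037,.05): print(z,t(z))
G=np.hstack([cv2.resize(d["color"][130:260,250:410,::-1],(480,390),interpolation=2),cv2.resize(c["color"][100:360,240:400,::-1],(240,390))])
cv2.imwrite("pics/w2.png",G)
E
```

```text
flange [ 0.4848697  -0.32181951] [ 0.26184078 -0.26207245 -0.01850793]
with z free [ 0.48505886 -0.32108055  0.09710356]
70 0.139 [[333.0, 221.0], [318.0, 220.0], [320.0, 193.0], [335.0, 194.0]]
70 0.095 [[331.0, 208.0], [319.0, 207.0], [320.0, 184.0], [333.0, 185.0]]
74 0.139 [[334.0, 220.0], [319.0, 220.0], [319.0, 194.0], [334.0, 194.0]]
74 0.095 [[332.0, 208.0], [320.0, 208.0], [320.0, 184.0], [333.0, 184.0]]
78 0.139 [[335.0, 220.0], [320.0, 221.0], [318.0, 194.0], [333.0, 193.0]]
78 0.095 [[333.0, 207.0], [320.0, 208.0], [319.0, 185.0], [332.0, 184.0]]
width 0.00021945874135159753
[np.int64(272), np.int64(253), np.int64(250), np.int64(250), np.int64(273), np.int64(276), np.int64(249), np.int64(240), np.int64(280), np.int64(273), np.int64(249), np.int64(249), np.int64(251), np.int64(264)]
0 [[322.01780606 230.44705629]]
0.019 [[321.89393089 242.1570266 ]]
0.037 [[321.75027862 255.75445446]]
0.05 [[321.62545545 267.58541868]]
```

View pics/w2.png

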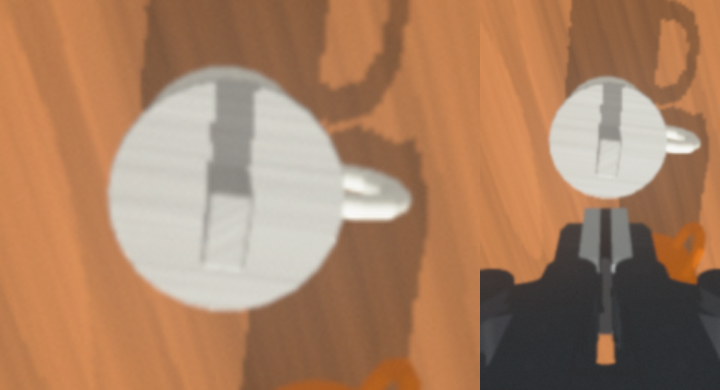

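{"name": "move_arm", "arguments": {
  "moves": [
    [[0, -0.014, 0, -5, 80], [0, -0.014, -0.03, -5, 80], [0, -0.014, -0.06, -5, 80], [0, -0.014, -0.08, -5, 80], [0, -0.014, -0.08, -5, 80]]
  ]
}}

```text
clock: 11.2
eef_pos: [0.4836, -0.3214, 0.1622]
tool_rot: [0.823, 0.568, -0.001, -0.002]
ft_force: [0.1, -0.0, 1.0]
grip_width: 0.0683
grasp_force: 0.0
```

{"name": "move_arm", "arguments": {
  "moves": [
    [[0, 0, -0.04, 0, 80], [0, 0, -0.075, 0, 80], [0, 0, -0.098, 0, 80], [0, 0, -0.098, 0, 80], [0, 0, -0.098, 0, 80]]
  ]
}}

```text
clock: 11.82
eef_pos: [0.486, -0.3229, 0.0679]
tool_rot: [0.823, 0.568, 0.001, 0.001]
ft_force: [0.1, -0.3, 0.4]
grip_width: 0.0686
grasp_force: 0.0
```

{"name": "move_arm", "arguments": {
  "moves": [
    [[0, 0, 0, 0, 0], [0, 0, 0, 0, 0], [0, 0, 0, 0, 0], [0, 0, 0, 0, 0], [0, 0, 0, 0, 0]]
  ]
}}

```text
clock: 12.45
eef_pos: [0.4849, -0.3221, 0.0665]
tool_rot: [0.823, 0.568, 0.0, 0.0]
ft_force: [-1.9, 0.2, 3.7]
grip_width: 0.0127
grasp_force: 59.5
```

{"name": "move_arm", "arguments": {
  "moves": [
    [[0, 0, 0.005, 0, 0], [0, 0, 0.02, 0, 0], [0, 0, 0.04, 0, 0], [0, 0, 0.06, 0, 0], [0, 0, 0.08, 0, 0]]
  ]
}}

```text
clock: 13.08
eef_pos: [0.4851, -0.3222, 0.1475]
tool_rot: [0.823, 0.568, 0.0, 0.0]
ft_force: [0.7, -0.5, -1.5]
grip_width: 0.0135
grasp_force: 58.8
```

{"name": "move_arm", "arguments": {
  "moves": [
    [[0, 0.01, 0.03, -5, 0], [0.01, 0.05, 0.04, -15, 0], [0.03, 0.1, 0.04, -25, 0], [0.05, 0.15, 0.04, -35, 0], [0.07, 0.2, 0.04, -45, 0]]
  ]
}}

```text
clock: 13.7
eef_pos: [0.5556, -0.1206, 0.1871]
tool_rot: [0.978, 0.207, 0.001, 0.0]
ft_force: [0.5, -0.3, -0.5]
grip_width: 0.0133
grasp_force: 58.8
```

{"name": "move_arm", "arguments": {
  "moves": [
    [[0.02, 0.04, 0, -7, 0], [0.04, 0.08, -0.02, -14, 0], [0.06, 0.114, -0.04, -21, 0], [0.075, 0.116, -0.053, -21, 0], [0.085, 0.116, -0.053, -21, 0]]
  ]
}}

```text
clock: 14.32
eef_pos: [0.6397, -0.0062, 0.132]
tool_rot: [1.0, 0.029, -0.001, 0.0]
ft_force: [0.3, -0.3, -1.7]
grip_width: 0.0134
grasp_force: 58.9
```

```bash
python3 - <<'E'
from sauc import *
o=monitor.get_obs();print(o["joint_pos"],o["eef_pos"],o["tool_rot"],o["ft_force"],o["grip_width"])
E
```

```text
[-9.49379015e-03  5.51535441e-01  3.13999389e-01  1.33569664e+00
 -4.97189681e-04  3.07478193e+00] [ 0.63966562 -0.00624363  0.1320309 ] [ 9.99588593e-01  2.86548233e-02 -1.22677725e-03  2.01948648e-04] [ 0.33589114 -0.34256696 -1.7366247 ] 0.013448344787256837
```

{"name": "move_arm", "arguments": {
  "moves": [
    [[0.03, 0, 0, 0, 0], [0.05, 0, 0.002, 0, 0], [0.055, 0, 0.002, 0, 0], [0.06, 0, 0.002, 0, 0], [0.06, 0, 0.002, 0, 0]]
  ]
}}

```text
clock: 14.95
eef_pos: [0.6996, -0.0066, 0.1353]
tool_rot: [1.0, 0.028, -0.0, 0.0]
ft_force: [0.1, -0.3, -1.3]
grip_width: 0.0133
grasp_force: 58.9
```

{"name": "move_arm", "arguments": {
  "moves": [
    [[0.003, 0, 0, 0, 0], [0.006, 0, 0, 0, 0], [0.006, 0, 0, 0, 0]]
  ]
}}

```text
clock: 15.32
eef_pos: [0.7053, -0.006, 0.1352]
tool_rot: [1.0, 0.028, -0.001, 0.0]
ft_force: [-2.9, 0.2, 0.2]
grip_width: 0.0131
grasp_force: 59.2
```

{"name": "move_arm", "arguments": {
  "moves": [
    [[0.003, 0, 0, 0, 0], [0.006, 0, 0, 0, 0], [0.006, 0, 0, 0, 0]]
  ]
}}

```text
clock: 15.7
eef_pos: [0.7054, -0.006, 0.1356]
tool_rot: [1.0, 0.028, -0.006, -0.0]
ft_force: [-17.7, 0.1, 9.6]
grip_width: 0.0129
grasp_force: 60.6
```

{"name": "move_arm", "arguments": {
  "moves": [
    [[0.003, 0, 0, 0, 0], [0.006, 0, 0, 0, 0], [0.006, 0, 0, 0, 0]]
  ]
}}

```text
clock: 16.08
eef_pos: [0.7054, -0.0059, 0.1361]
tool_rot: [1.0, 0.028, -0.012, -0.0]
ft_force: [-34.3, 0.4, 16.6]
grip_width: 0.0133
grasp_force: 61.7
```

{"name": "move_arm", "arguments": {
  "moves": [
    [[0.002, 0, 0, 0, 0], [0.004, 0, 0, 0, 0], [0.004, 0, 0, 0, 0]]
  ]
}}

```text
clock: 16.45
eef_pos: [0.7078, -0.0058, 0.1369]
tool_rot: [1.0, 0.028, -0.013, -0.001]
ft_force: [-37.9, -0.2, 20.9]
grip_width: 0.0133
grasp_force: 62.8
```

{"name": "move_arm", "arguments": {
  "moves": [
    [[0.002, 0, 0, 0, 0], [0.004, 0, 0, 0, 0], [0.004, 0, 0, 0, 0]]
  ]
}}

```text
clock: 16.82
eef_pos: [0.7134, -0.0055, 0.1375]
tool_rot: [1.0, 0.028, -0.011, -0.001]
ft_force: [-35.1, 1.5, 20.2]
grip_width: 0.0136
grasp_force: 62.2
```

{"name": "move_arm", "arguments": {
  "moves": [
    [[0.002, 0, 0, 0, 0], [0.004, 0, 0, 0, 0], [0.004, 0, 0, 0, 0]]
  ]
}}

```text
clock: 17.2
eef_pos: [0.7216, -0.005, 0.1367]
tool_rot: [1.0, 0.028, -0.007, -0.001]
ft_force: [-24.0, 3.0, 12.9]
grip_width: 0.0133
grasp_force: 60.3
```

{"name": "move_arm", "arguments": {
  "moves": [
    [[0.002, 0, 0, 0, 0], [0.002, 0, 0, 0, 0]]
  ]
}}

```text
clock: 17.45
eef_pos: [0.7241, -0.0048, 0.1363]
tool_rot: [1.0, 0.028, -0.007, -0.001]
ft_force: [-21.4, 2.3, 10.7]
grip_width: 0.0131
grasp_force: 59.7
```

{"name": "move_arm", "arguments": {
  "moves": [
    [[-0.03, 0, 0.003, 0, 0], [-0.08, 0.002, 0.01, 10, 0], [-0.13, 0.004, 0.016, 20, 0], [-0.165, 0.006, 0.016, 30, 0], [-0.178, 0.006, 0.016, 40, 0]]
  ]
}}

```text
clock: 18.08
eef_pos: [0.5521, 0.0002, 0.1518]
tool_rot: [0.929, 0.371, 0.0, 0.0]
ft_force: [1.1, -0.2, -1.2]
grip_width: 0.0134
grasp_force: 58.5
```

{"name": "move_arm", "arguments": {
  "moves": [
    [[0, 0, 0, 10, 0], [0, 0, 0, 20, 0], [0, 0, 0, 30, 0], [0, 0, 0, 40, 0], [0, 0, 0, 50, 0]]
  ]
}}

```text
clock: 18.7
eef_pos: [0.5543, 0.0, 0.1513]
tool_rot: [0.685, 0.729, 0.0, 0.0]
ft_force: [0.1, 0.7, -1.6]
grip_width: 0.0132
grasp_force: 58.6
```

{"name": "move_arm", "arguments": {
  "moves": [
    [[0, 0, 0, 10, 0], [0, 0, 0, 20, 0], [0, 0, 0, 30, 0], [0, 0, 0, 40, 0], [0, 0, 0, 50, 0]]
  ]
}}

```text
clock: 19.32
eef_pos: [0.5543, 0.0, 0.1512]
tool_rot: [0.313, 0.95, 0.0, 0.001]
ft_force: [-0.3, -0.6, -1.1]
grip_width: 0.0133
grasp_force: 58.6
```

{"name": "move_arm", "arguments": {
  "moves": [
    [[0, 0, 0, 10, 0], [0, 0, 0, 20, 0], [0, 0, 0, 30, 0], [0, 0, 0, 35, 0], [0, 0, 0, 35, 0]]
  ]
}}

```text
clock: 19.95
eef_pos: [0.5541, 0.0, 0.1512]
tool_rot: [0.016, 1.0, 0.0, 0.0]
ft_force: [0.1, -0.2, -0.4]
grip_width: 0.0133
grasp_force: 58.6
```

```bash
python3 - <<'E'
from sauc import *
o=monitor.get_obs();print(o["joint_pos"],o["eef_pos"],o["tool_rot"],o["ft_force"],o["grip_width"])
c=cam("scene");np.save("sc5.npy",c["color"])
# predicted outline for model
g=np.array(o["eef_pos"])+[0,0,.056]
im=cv2.resize(c["color"][130:330,230:450,::-1],None,fx=3,fy=3,interpolation=2).copy()
im0=im.copy()
for th,col in((20,(0,0,255)),(30,(0,255,0)),(40,(255,0,0))):
  t=np.radians(th);ax=np.array([-np.sin(t),.02,np.cos(t)]);u=np.array([np.cos(t),0,np.sin(t)]);v=np.array([0,1,0])
  a=np.linspace(0,2*np.pi,60)
  for z,r in((0,.028),(.065,.043)):
    P=g+ax*(z-.0975)+r*(np.cos(a)[:,None]*u+np.sin(a)[:,None]*v)
    q=((proj(c,P)-[230,130]+.5)*3).astype(np.int32)
    cv2.polylines(im,[q.reshape(-1,1,2)],True,col,1)
cv2.imwrite("pics/fin.png",np.hstack([im0[:,200:600],im[:,200:600]]))
for q in saucer(c):
    if q[0]>300: print(q)
E
```

```text
[6.65387984e-06 3.66580651e-01 7.31797394e-02 1.27661124e+00
 3.24531854e-05 3.20974892e-02] [5.54147404e-01 1.48219182e-05 1.51186028e-01] [1.60447216e-02 9.99871198e-01 2.25180406e-05 3.91776109e-04] [ 0.13105096 -0.23966362 -0.37916264] 0.013298195396967433
(np.int32(52087), [0, 0, 472, 242], [0.3451, -1.1387])
(np.int32(4877), [469, 0, 144, 169], [-0.5403, -0.0092])
(np.int32(619), [568, 0, 51, 27], [-1.9087, -0.0819])
(np.int32(826), [567, 0, 73, 33], [-2.0577, 0.0576])
(np.int32(1235), [125, 86, 58, 44], [0.5597, -1.0073])
(np.int32(1079), [404, 138, 72, 42], [0.0403, 0.02])
(np.int32(827), [259, 150, 34, 35], [0.4627, -0.3534])
(np.int32(416), [320, 182, 30, 24], [0.4376, -0.1189])
(np.int32(977), [308, 224, 41, 31], [0.5845, -0.0068])
(np.int32(621), [354, 306, 30, 35], [0.7321, 0.2655])
```

View pics/fin.png

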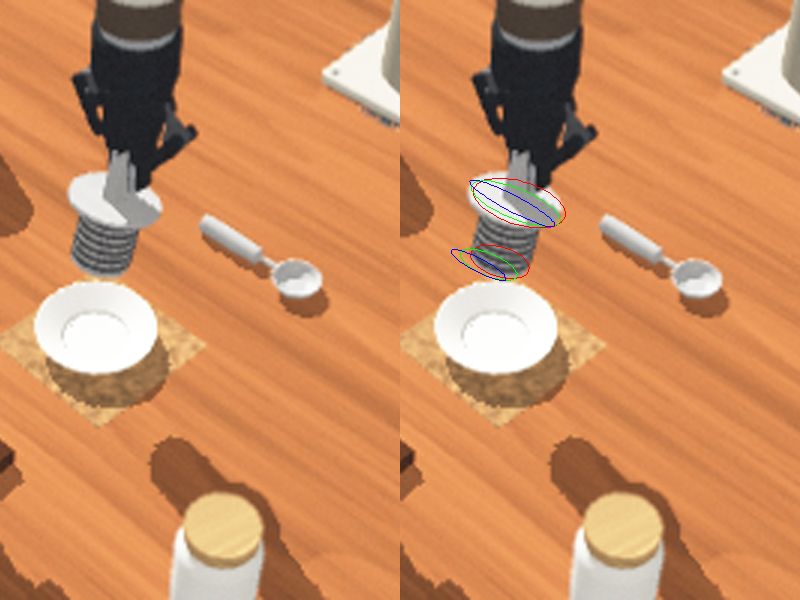

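```bash
cat > fit.py <<'E'
from h import *
from scipy.optimize import minimize
def fit(c,o,S=4):
    u0,v0,w,hh=240,170,60,56
    im=c["color"][v0:v0+hh,u0:u0+w,::-1].copy(); im=cv2.resize(im,None,fx=S,fy=S,interpolation=cv2.INTER_CUBIC)
    h=cv2.cvtColor(im,cv2.COLOR_BGR2HSV); m=((h[...,1]<85)&(h[...,2]>75)).astype(np.uint8)
    m=cv2.morphologyEx(m,cv2.MORPH_CLOSE,np.ones((13,13)))
    n,l,st,ce=cv2.connectedComponentsWithStats(m)
    best=None
    g=np.array(o["eef_pos"])+[0,0,.056]; a=np.linspace(0,2*np.pi,72)
    def model(p):
        t,e=p[0],p[1]; A=R.from_euler("yx",[-t,e]).as_matrix()  # world: tilt about y, lean about x
        G=g+np.r_[p[2:5]]; out=np.zeros(m.shape,np.uint8)
        def hull(P):
            q=((proj(c,G+(P-[0,0,.0975])@A.T)-[u0,v0]+.5)*S-.5).astype(np.float32)
            cv2.fillConvexPoly(out,cv2.convexHull(np.round(q).astype(np.int32)),1)
        cyl=lambda r,z1,z2:np.vstack([np.c_[r*np.cos(a),r*np.sin(a),np.full(72,z)] for z in(z1,z2)])
        hull(cyl(.028,0,.065)); hull(cyl(.043,.065,.070)); return out
    pix=proj(c,[g-[0,0,.05]])[0]
    k=l[:, :]; 
    lab=l[int((pix[1]-v0)*S),int((pix[0]-u0)*S)]; M=(l==lab).astype(np.uint8) if lab else m
    # ignore region above flange (tab/pads)
    def cost(p):
        q=model(p); ys,xs=np.where(q); W=np.ones_like(M); W[:ys.min()-2]=0
        # mask tab/finger zone
        f=proj(c,[g+[0,0,.0]])[0]; 
        I=((q&M)*W).sum();U=((q|M)*W).sum(); return 1-I/U+ 3*((p[2]/.02)**2+(p[3]/.02)**2+(p[4]/.02)**2+(p[1]/.15)**2)*.003
    for t in np.radians([12,20,28,36]):
        s=minimize(cost,[t,0,0,0,0],method="Nelder-Mead",options=dict(initial_simplex=np.array([[t,0,0,0,0]]+[list(np.array([t,0,0,0,0])+d) for d in np.diag([.12,.06,.008,.008,.008])]),maxiter=400))
        print(round(np.degrees(s.x[0]),1),round(np.degrees(s.x[1]),1),s.x[2:].round(4),round(s.fun,4))
        if best is None or s.fun<best.fun: best=s
    p=best.x; ax=R.from_euler("yx",[-p[0],p[1]]).as_matrix()[:,2]
    print("axis",ax.round(3),"mid",(g+p[2:5]-.065*ax).round(4), M.sum(), (M.sum(1)>0).nonzero()[0][[0,-1]]/S+v0,(M.sum(0)>0).nonzero()[0][[0,-1]]/S+u0)
E
python3 - <<'E'
from fit import *
c=cam("scene");o=monitor.get_obs();print(proj(c,[np.array(o["eef_pos"])+[0,0,.006]]))
E
sed -i 's/u0,v0,w,hh=240,170,60,56/u0,v0,w,hh=310,182,55,46/' fit.py
python3 -c "
from fit import *
fit(cam('scene'),monitor.get_obs())"
```

```text
[[338.70582328 200.26987361]]
15.7 0.7 [ 0.0051 -0.0051  0.0002] 0.1565
16.5 1.2 [ 0.007  -0.0034  0.0025] 0.158
15.8 0.3 [ 0.0088 -0.0012  0.0046] 0.1596
17.0 1.8 [ 0.0104 -0.0007  0.0072] 0.1642
axis [-0.27  -0.012  0.963] mid [ 0.5766 -0.0043  0.1447] 15003 [182.   227.75] [315.25 350.5 ]
```

```bash
sed -i 's/310,182,55,46/312,186,50,37/; s/lab=l\[.*$/M=m/' fit.py
python3 - <<'E'
from fit import *
fit(cam('scene'),monitor.get_obs())
E
python3 - <<'E'
from h import *
c=np.load("sc5.npy")[183:224,314:354,::-1].copy();h=cv2.cvtColor(c,cv2.COLOR_BGR2HSV)
for r in range(0,41,1): print(r+183,''.join('#' if h[r,x,2]<75 else ('.' if h[r,x,1]>=85 else 'o') for x in range(40)))
E
```

```text
15.6 0.6 [ 0.0045 -0.0055 -0.0006] 0.055
16.4 0.1 [ 0.0072 -0.0025  0.0027] 0.06
17.2 2.3 [ 0.0096 -0.0016  0.0067] 0.0657
16.5 2.2 [ 0.0095 -0.002   0.006 ] 0.0645
axis [-0.269 -0.01   0.963] mid [ 0.5759 -0.0049  0.1439] 13048 [186.   222.75] [319.25 350.5 ]
183 ...................ooooooo############..
184 ...................oooooooo#########....
185 ...................ooooooooo#######.....
186 ...................ooooooooo######......
187 ............o..ooooooooooooo#####.......
188 ..........oooooooooooooooooo#####.......
189 .......ooooooooooooooooooooo#####.......
190 .......ooooooooooooooooooooo#####.......
191 ......oooooooooooooooooooooo####........
192 ......oooooooooooooooooooooo###o........
193 .....ooooooooooooooooooooooo#oooo.......
194 .....ooooooooooooooooooooooooooooo......
195 .....oooooooooooooooooooooooooooooo.....
196 .....ooooooooooooooooooooooooooooooo....
197 ......oooooooooooooooooooooooooooooo....
198 .......oooooooooooooooooooooooooooooo...
199 .......oooooooooooooooooooooooooooooo...
200 ........oooooooooooooooooooooooooooo....
201 .........oooooooooooooooo
[... 305 characters left out ...]
o#ooooooooooo............
209 .......ooooo#ooooooo#####ooo............
210 .......oo#oooooooooooooooooo............
211 .......ooo#ooooo#ooooooooooo............
212 .......oooooooooooooooooooo.............
213 .......oooooooooooooooooooo.............
214 ......oooo#ooooo#ooooooo#oo.............
215 .......oooo#oooooooooooooo..............
216 .......ooooooooooooooooooo..............
217 .......ooo#oooooo######ooo..............
218 ........ooo#ooooooooooooo...............
219 .........ooooo#oooooooo#o...............
220 ...........ooooooooooooo................
221 .............oooooooooo.................
222 .................oooo...................
223 ..............oo........................
```

{"name": "move_arm", "arguments": {
  "moves": [
    [[0, 0.05, 0, 0, 0], [-0.01, 0.1, 0, 0, 0], [-0.02, 0.16, 0, 0, 0], [-0.02, 0.22, 0, 0, 0], [-0.02, 0.25, 0, 0, 0]]
  ]
}}

```text
clock: 20.78
eef_pos: [0.5334, 0.2532, 0.151]
tool_rot: [0.014, 1.0, 0.0, 0.0]
ft_force: [-0.1, -1.2, -0.9]
grip_width: 0.0136
grasp_force: 58.9
```

{"name": "move_arm", "arguments": {
  "moves": [
    [[0, 0, -0.03, 0, 0], [0, 0, -0.06, 0, 0], [0, 0, -0.08, 0, 0], [0, 0, -0.09, 0, 0], [0, 0, -0.095, 0, 0]]
  ]
}}

```text
clock: 21.4
eef_pos: [0.5339, 0.25, 0.0558]
tool_rot: [0.016, 1.0, -0.0, -0.0]
ft_force: [0.1, -0.7, -0.5]
grip_width: 0.013
grasp_force: 58.9
```

{"name": "move_arm", "arguments": {
  "moves": [
    [[0, 0, -0.003, 0, 0], [0, 0, -0.006, 0, 0], [0, 0, -0.008, 0, 0], [0, 0, -0.008, 0, 0]]
  ]
}}

```text
clock: 21.9
eef_pos: [0.5339, 0.2499, 0.0481]
tool_rot: [0.016, 1.0, 0.0, 0.0]
ft_force: [-0.1, -0.6, -1.4]
grip_width: 0.0134
grasp_force: 58.9
```

{"name": "move_arm", "arguments": {
  "moves": [
    [[0, 0, -0.003, 0, 0], [0, 0, -0.003, 0, 0]]
  ]
}}

```text
clock: 22.15
eef_pos: [0.5336, 0.2498, 0.0447]
tool_rot: [0.016, 1.0, -0.0, -0.0]
ft_force: [0.5, 0.3, -1.2]
grip_width: 0.0132
grasp_force: 58.9
```

{"name": "move_arm", "arguments": {
  "moves": [
    [[0, 0, -0.003, 0, 0], [0, 0, -0.003, 0, 0]]
  ]
}}

```text
clock: 22.4
eef_pos: [0.5336, 0.2498, 0.0417]
tool_rot: [0.016, 1.0, -0.0, -0.0]
ft_force: [-0.4, -0.6, -1.6]
grip_width: 0.013
grasp_force: 58.9
```

{"name": "move_arm", "arguments": {
  "moves": [
    [[0, 0, -0.003, 0, 0], [0, 0, -0.003, 0, 0]]
  ]
}}

```text
clock: 22.65
eef_pos: [0.5342, 0.2501, 0.041]
tool_rot: [0.016, 1.0, 0.0, 0.001]
ft_force: [-2.6, -0.9, 8.0]
grip_width: 0.0131
grasp_force: 60.2
```

{"name": "move_arm", "arguments": {
  "moves": [
    [[0, 0, -0.003, 0, 0], [0, 0, -0.003, 0, 0]]
  ]
}}

```text
clock: 22.9
eef_pos: [0.5351, 0.2504, 0.0407]
tool_rot: [0.016, 1.0, 0.001, 0.002]
ft_force: [-5.7, -2.6, 19.9]
grip_width: 0.0129
grasp_force: 62.0
```

{"name": "move_arm", "arguments": {
  "moves": [
    [[-0.005, 0, -0.001, 0, 0], [-0.01, 0, -0.001, 0, 0], [-0.01, 0, -0.001, 0, 0]]
  ]
}}

```text
clock: 23.28
eef_pos: [0.5302, 0.251, 0.0403]
tool_rot: [0.016, 1.0, 0.001, 0.007]
ft_force: [2.9, -3.2, 14.0]
grip_width: 0.0132
grasp_force: 61.2
```

{"name": "move_arm", "arguments": {
  "moves": [
    [[-0.003, 0, 0, 0, 0], [-0.006, 0, 0, 0, 0], [-0.006, 0, 0, 0, 0]]
  ]
}}

```text
clock: 23.65
eef_pos: [0.5238, 0.2511, 0.0393]
tool_rot: [0.016, 1.0, 0.001, 0.006]
ft_force: [4.4, -1.0, 10.6]
grip_width: 0.0132
grasp_force: 61.3
```

{"name": "move_arm", "arguments": {
  "moves": [
    [[-0.004, 0, -0.002, 0, 0], [-0.008, 0, -0.004, 0, 0], [-0.012, 0, -0.004, 0, 0], [-0.012, 0, -0.004, 0, 0]]
  ]
}}

```text
clock: 24.15
eef_pos: [0.5114, 0.2517, 0.0358]
tool_rot: [0.016, 1.0, 0.002, 0.006]
ft_force: [1.5, 0.7, 13.1]
grip_width: 0.0136
grasp_force: 62.9
```

{"name": "move_arm", "arguments": {
  "moves": [
    [[0, 0, 0.03, 0, 0], [0.02, -0.04, 0.08, 0, 0], [0.03, -0.1, 0.115, 0, 0], [0.04, -0.16, 0.115, 0, 0], [0.045, -0.2, 0.115, 0, 0]]
  ]
}}

```text
clock: 24.78
eef_pos: [0.5519, 0.0478, 0.1473]
tool_rot: [0.016, 1.0, 0.0, 0.001]
ft_force: [1.4, 0.2, -0.8]
grip_width: 0.0132
grasp_force: 61.0
```

{"name": "move_arm", "arguments": {
  "moves": [
    [[0, -0.03, 0, 0, 0], [0, -0.05, 0, 0, 0], [0, -0.05, 0, 0, 0], [0, -0.05, 0, 0, 0]]
  ]
}}

```text
clock: 25.28
eef_pos: [0.5508, 0.0009, 0.1459]
tool_rot: [0.015, 1.0, 0.0, -0.0]
ft_force: [0.8, 0.2, -0.7]
grip_width: 0.013
grasp_force: 61.0
```

```bash
python3 - <<'E'
from fit import *
c=cam('scene');o=monitor.get_obs();print(o["eef_pos"],o["tool_rot"])
fit(c,o)
c=c["color"][183:226,308:354,::-1].copy();h=cv2.cvtColor(c,cv2.COLOR_BGR2HSV)
for r in range(0,43,2): print(r+183,''.join('#' if h[r,x,2]<75 else ('.' if h[r,x,1]>=85 else 'o') for x in range(46)))
E
```

```text
[0.55084848 0.00114827 0.14596564] [ 1.47766894e-02  9.99890790e-01  2.34710540e-04 -5.17148545e-05]
24.4 -0.1 [ 0.004  -0.0077 -0.0001] 0.0659
23.1 -0.4 [ 0.0067 -0.0064  0.0019] 0.0693
25.0 0.3 [ 0.0061 -0.0058  0.0023] 0.0689
26.0 -0.4 [ 0.0088 -0.0023  0.0068] 0.0743
axis [-0.414  0.001  0.91 ] mid [ 0.5817 -0.0067  0.1427] 12775 [186.   222.75] [317.25 349.5 ]
183 ..........................#oooooo#############
185 ..........................oooooooo#########...
187 .........................oooooooooo######.....
189 .............oooooooooo..oooooooooo#####......
191 ............ooooooooooooooooooooooo#####......
193 ...........oooooooooooooooooooooooo###........
195 ............ooooooooooooooooooooooooo.........
197 .............oooooooooooooooooooooooooo.......
199 ...............oooooooooooooooooooooooooo.....
201 ..............oo#ooooooooooooooooooooooooo....
203 .............oooooo#ooooooooooooooooooooo.....
205 .............ooo#ooooo##ooooooooooooooo.......
207 ............oo#oooo#oooooooooooooo............
209 ...........oooooo#oooooo##ooooooo.............
211 ..........ooooooooooo#oooooooooo..............
213 ..........oooooooo#oooooooooooo...............
215 .........oooooo#oooooooo######................
217 ..........ooo#ooooo##ooooooooo................
219 ............oooo##ooooooooooo.................
221 ...............ooooooooo##oo..................
223 ....................oooooo....................
225 ...........oooooooooooooooooooo...............
```

{"name": "move_arm", "arguments": {
  "moves": [
    [[0, 0.05, 0, 0, 0], [-0.01, 0.11, 0, 0, 0], [-0.02, 0.17, -0.03, 0, 0], [-0.02, 0.23, -0.06, 0, 0], [-0.02, 0.25, -0.1, 0, 0]]
  ]
}}

```text
clock: 25.95
eef_pos: [0.5315, 0.2553, 0.0467]
tool_rot: [0.013, 1.0, 0.001, 0.002]
ft_force: [-0.0, 0.3, -1.3]
grip_width: 0.013
grasp_force: 61.0
```

{"name": "move_arm", "arguments": {
  "moves": [
    [[0, 0, -0.007, 0, 0], [0, 0, -0.01, 0, 0], [0, 0, -0.013, 0, 0], [0, 0, -0.013, 0, 0]]
  ]
}}

```text
clock: 26.45
eef_pos: [0.5305, 0.2523, 0.0366]
tool_rot: [0.015, 1.0, 0.003, 0.0]
ft_force: [-6.4, 3.4, 11.5]
grip_width: 0.0138
grasp_force: 62.7
```

{"name": "move_arm", "arguments": {
  "moves": [
    [[-0.004, 0, -0.002, 0, 0], [-0.009, 0, -0.003, 0, 0], [-0.014, 0, -0.004, 0, 0], [-0.018, 0, -0.004, 0, 0], [-0.018, 0, -0.004, 0, 0]]
  ]
}}

```text
clock: 27.08
eef_pos: [0.5188, 0.2514, 0.0341]
tool_rot: [0.016, 1.0, 0.002, 0.007]
ft_force: [3.4, -0.2, 8.7]
grip_width: 0.0129
grasp_force: 62.8
```

{"name": "move_arm", "arguments": {
  "moves": [
    [[0, 0, 0.03, 0, 0], [0.02, -0.04, 0.08, 0, 0], [0.03, -0.1, 0.12, 0, 0], [0.038, -0.16, 0.12, 0, 0], [0.038, -0.2, 0.12, 0, 0]]
  ]
}}

```text
clock: 27.7
eef_pos: [0.552, 0.0469, 0.1513]
tool_rot: [0.016, 1.0, -0.0, 0.002]
ft_force: [0.9, 0.8, -0.7]
grip_width: 0.0132
grasp_force: 61.3
```

{"name": "move_arm", "arguments": {
  "moves": [
    [[0, -0.03, 0, 0, 0], [0, -0.048, 0, 0, 0], [0, -0.048, 0, 0, 0], [0, -0.048, 0, 0, 0]]
  ]
}}

```text
clock: 28.2
eef_pos: [0.5509, 0.0028, 0.1491]
tool_rot: [0.015, 1.0, 0.0, 0.0]
ft_force: [-0.2, -0.1, -1.3]
grip_width: 0.0134
grasp_force: 61.3
```

```bash
python3 - <<'E'
from fit import *
c=cam('scene');o=monitor.get_obs();print(o["eef_pos"],o["tool_rot"],o["clock"])
fit(c,o)
from sauc import saucer,rim
for q in saucer(c):
    if q[1][1]>140 and q[0]>300: print(q)
E
```

```text
[0.55086642 0.00312063 0.14905044] [ 1.47520777e-02  9.99891171e-01  1.49863766e-04 -8.74224876e-06] 28.25
25.5 -1.7 [ 0.0051 -0.0066  0.0001] 0.0812
25.0 -1.0 [ 0.006  -0.0071  0.0012] 0.0815
27.4 0.2 [ 0.0061 -0.0062  0.0032] 0.0791
27.5 0.0 [ 0.0086 -0.0034  0.0066] 0.0824
axis [-0.46  -0.003  0.888] mid [ 0.5869 -0.0028  0.1506] 12736 [186.   222.75] [316.75 349.5 ]
(np.int32(827), [259, 150, 34, 35], [0.4627, -0.3534])
(np.int32(320), [320, 182, 29, 23], [0.4347, -0.123])
(np.int32(978), [308, 224, 41, 31], [0.5846, -0.0068])
(np.int32(621), [354, 306, 30, 35], [0.7321, 0.2655])
```

{"name": "move_arm", "arguments": {
  "moves": [
    [[0, 0, 0, 0, 0], [0, 0, 0, 0, 0], [0, 0, 0, 0, 0], [0, 0, 0, 0, 0]]
  ]
}}

```text
clock: 28.75
eef_pos: [0.5508, 0.0021, 0.149]
tool_rot: [0.015, 1.0, -0.0, -0.0]
ft_force: [0.4, -0.4, -1.3]
grip_width: 0.0131
grasp_force: 61.3
```

```bash
python3 -c "
from workcell import job
print(job.job_done())"
```

```text
the job is handed in; nothing more can be done
None
```

I handed the job in at about 29 s with no verdict returned: by my camera estimates the saucer is about 4 mm from the cork sheet's middle, and the infuser is held about 2–3 mm from the show point, tipped about 27° with its bottom towards the lens. The mug and jar showed no movement in the last picture; I did not re-measure the mill and spoon.

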